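# Draw the middle lath out from under the leaded panel

## Robot

A 6-joint arm with a two-finger parallel gripper is mounted at the origin on the work surface. World frame = base frame: x ahead of the robot, y to its left, z up, the work surface at z = 0. Lengths are in m, angles in rad, forces in N, time in s.
With the tool pointing down it reaches from about 0.275 to 0.825 m from the base axis. Payload 5.2 kg.
Tool frame: the origin (TCP) lies at the centre of the arm's flange, where the gripper is bolted on; the fingertips stand 186 mm ahead of it and the grasp point (between the pads) lies 167 mm ahead of it (manip.grip_point_offset is the distance from the TCP to the grasp point, in m); z points along the fingers, y is the line along which they close (so a half turn about z gives the same grasp; the last joint's range is limited). The gripper opens to 93 mm and grips with 3 to 60 N. Pads are 15 mm wide; open, the fingers measure 128 mm over their backs; the gripper's body (75 mm by 188 mm) begins 65 mm behind the grasp point.
Start: joints at [-1.42, 0.259, 1.535, -0, 1.348, -0.203], TCP at [0.191, -0.516, 0.405] pointing down, gripper open.
Joint ranges: [-3.14, 3.14], [-0.91, 2.08], [0.19, 2.58], [-1.22, 4.36], [0.22, 2.71], [-3.12, 3.12]. Speed limits (rad/s): [2.57, 2.57, 3.14, 3.14, 3.14, 3.14].

## Interface

Orientations are given as a unit quaternion [x, y, z, w].
In Python, from station import manip gives the robot as it stands. The module is installed in compiled form; this text tells all that it offers.
- The arm moves only by the tool step_arm, never from a script. Its arguments are lists of equal length, an entry for each row: "gripper": the closure, from -1 (fully open) to 1 (shut); "linear": the shift along the tool's x, y, z normalised to -1 to 1, where 1 is 50 cm, a list of three; "spin": the turn about the tool's z normalised to -1 to 1, where 1 is 90 degrees. A call has 1 to 8 rows; each row is the pose to reach, as a shift and turn from the pose commanded when the call began, along the tool's axes at that moment; what a row does not reach only later rows make up. A row lasts 1/10 s, in which the tool goes at most 50 mm and 8.59 degrees, less where a joint would pass 70% of its speed; a pose out of reach is approached as far as the arm can. A call with a number of a shift or a turn outside -1 to 1 is refused whole. A call with a gripper value outside its range is refused whole. The fingers move at their own pace and stop on an object; "grip_force" is the grip in N (left out, the last holds). Time passes only in rows, so rows that repeat a pose let the fingers close. It gives the time, the measured TCP pose, the force, the opening and the grip force at its end, in the units of the state.
- manip.get_state(): the state, without advancing time (a new reading comes with each control period).
- manip.get_image(name): name is "scene" or "top" or "wrist"; returns a dict with "image" (480x640x3 uint8, blue, green, red), "z_map" (480x640 float32, m along the optical axis (not along the pixel's ray), 0 where there is no reading), "fx", "fy", "cx", "cy" (pixels), "R" (3x3) and "t" (3): a world point X has camera coordinates R X + t; the wrist camera has in their place "tool_from_camera" (4x4, takes a point from camera to tool coordinates, whose origin is the TCP and whose axes are the flange's). Camera axes: x right, y down, z forward; pixel columns grow to the right and rows downward; lengths in m; the calibration is good to about 2 mm. A picture is of the moment at which its call begins: read the wrist's pose just before it.
- manip.finish_job(): hands the job in; it is judged then, once.
The state is a dict: "time": time; "joint_positions": joint angles; "dq": joint speeds; "effort": joint torques, N m; "tcp_pos": TCP position; "tool_rot": TCP orientation; "wrist_force": force on the tool from outside, world axes, zero at the start; "moment": the same for the moment, N m; "grip_width": opening from 0.0 (shut) to 1.0 (fully open); "finger_force": force on a finger pad.
Only numpy, scipy, OpenCV 4.12 (cv2) and the standard library are available. Lean on these libraries where they do the work, as an engineer would, in place of code of your own. Each camera call takes 0.05 s, during which the arm holds its last target. There are 200 camera calls.

## Task

The glass panel on the bench is carried well enough by the two fixed bearers at its ends now, so gently draw the loose middle lath out from under it by its protruding end, without shifting or tilting the panel or the jar that stands on it. Then lay that lath in the empty place of the lath rack, centred across both notched cross-pieces, without dropping it from a height. Leave the panel, the jar, the lath already in the rack and everything else where they are.

Things in the scene. Friction and masses are not known exactly. Their poses are not given: they have to be found in the camera images.
- lath: loose wooden lath, a plain bar 180 mm long (x), 26 wide (y), 16 high (z), 50 g; origin at the centre of its underside. It lies flat on the bench under the panel, about midway between the bearers, touching bench and panel. Its +x end sticks out 60 to 80 mm past the panel's -y edge; its other end stops short of the far edge. Drawn 120 mm along its own +x it is clear of the panel
- panel: leaded glass panel in a dark metal frame, 200 mm (its x) by 120 mm (its y), 8 mm thick, about 0.55 kg; origin at the centre of its underside, which is 16 mm above the bench. It lies loose, at rest on the two bearers and the lath
- stand: two fixed wooden bearers under the panel's short ends, each 30 mm (x) by 120 mm (y), 16 mm high, centred at x = -82 and +82 mm of this frame, on a thin paper pattern. Two fixed steel nails, 6 mm thick and 32 mm high, stand at x = -82 and +82, y = -66 mm, 2 to 4 mm in front of the panel's -y edge, and stop it from following the lath. Origin on the bench midway between the bearers
- jar: small amber jar with a metal lid, 50 mm across, 60 mm high, 0.2 kg, standing loose on the panel; origin at the centre of its underside
- rack: fixed plywood lath rack: base 130 mm (x) by 170 (y), 10 thick; two upright cross-pieces along y at x = -45 and +45 mm, 12 thick, tops 50 mm above the bench. Each has two 40 mm wide notches centred at y = -45 and +45, floors 30 mm above the bench. A lath lies along x in a pair of notches; fingers can hold it outside or between the cross-pieces. Origin: centre of underside
- pad: thin cork pad, 60 by 26 by 3 mm, fixed on the rack's base plate between the cross-pieces, centred below the empty pair of notches; origin at the centre of its underside, 10 mm above the bench; its x is the rack's x. The lath's place is straight above it, 20 mm higher than this origin. It is in either of the two places
- spare: a second lath of the same size and shape, already lying in the other pair of notches of the rack; origin at the centre of its underside. Bystander, to be left alone
- bottle: amber glass bottle, 72 mm across, 190 mm high, standing on the bench; origin at the centre of its underside. Bystander
- tin: round metal tin, 84 mm across, 95 mm high, standing on the bench; origin at the centre of its underside. Bystander
- spool: metal solder spool, 60 mm across, 42 mm high, standing on its flange on the bench; origin at the centre of its underside. Bystander
Things that resemble listed ones, but are neither listed nor needed, are in the scene too. Leave any red look-alike of the lath alone.

How it is judged:
On the way:
1. the lath is drawn clear of the panel (y of lath in the frame of panel below -0.15 m and distance of panel from where it was at the start of the episode below 0.01 m), for 0.05 s.
At the end, for the whole second after the job is handed in: The lath rests flat in the empty pair of notches, its middle within 35 mm lengthwise and 12 mm sideways of the place above the pad. The panel lies level within 10 mm of its start, the jar stands within 15 mm of its start, and the other lath is within 12 mm of its start (x of lath in the frame of pad between -0.035 and 0.035 m and y of lath in the frame of pad between -0.012 and 0.012 m and z of lath in the frame of pad between 0.015 and 0.026 m and angle between the x axis of lath and the x axis of pad, either way round below 0.14 rad and linear speed of lath below 0.02 m/s and distance of panel from where it was at the start of the episode below 0.01 m and angle between panel's own z axis and vertical below 0.02 rad and distance of jar from where it was at the start of the episode below 0.015 m and angle between jar's own z axis and vertical below 0.05 rad and distance of spare from where it was at the start of the episode below 0.012 m); the robot touches nothing.
It fails at once if the panel shifted by more than 12 mm or tilted by more than about 3 degrees (distance of panel from where it was at the start of the episode above 0.012 m or angle between panel's own z axis and vertical above 0.05 rad).
It fails at once if the jar shifted by more than 18 mm or tipped (distance of jar from where it was at the start of the episode above 0.018 m or angle between jar's own z axis and vertical above 0.12 rad).
It fails at once if the lath let go high above the rack and dropped (height (world z) of lath above 0.075 m and contact force between lath and the fingers below 0.02 N).
It fails at once if the lath already in the rack pushed more than 15 mm (distance of spare from where it was at the start of the episode above 0.015 m).
It fails at once if the bottle, tin or spool moved by more than 20 mm (distance of any of bottle, tin, spool from where it was at the start of the episode above 0.02 m).
It also fails if it takes over 48 s, if anything falls off the work surface, if the arm or the gripper's body presses on something with over 40 N, if the wrist force passes 120 N, or if a joint passes its speed limit or range.

## Working session

There is one attempt and no reset: what is moved stays moved. The work goes in short steps, Python scripts to look and compute and a tool call to move; the robot and the scene stay as the last step left them, time stands still between calls to the robot, and variables do not carry over. Pictures are saved under pics/ and viewed, at most 10 in all, crops included, and the job is handed in when it is done.

Besides the shell and the picture viewer there is one more tool, called after ">>>" by a JSON object that holds its "name" and its "arguments". step_arm: Moves the arm, as the interface text tells. Its arguments: {"type":"object","properties":{"gripper":{"type":"array"},"linear":{"type":"array"},"spin":{"type":"array"},"grip_force":{"type":"number"}},"required":["gripper","linear","spin"]}

```bash
mkdir -p pics
cat > h.py <<'E'
from station import manip
import numpy as np, cv2
def cap(n):
    s=manip.get_state(); d=manip.get_image(n); d['state']=s; return d
def pts(d):
    "world points per pixel from depth (fixed cameras)"
    v,u=np.mgrid[:480,:640]; z=d['z_map']
    c=np.stack([(u-d['cx'])/d['fx']*z,(v-d['cy'])/d['fy']*z,z],-1)
    if 'R' in d: return (c-d['t'])@np.array(d['R'])
    from scipy.spatial.transform import Rotation as Ro
    T=np.array(d['tool_from_camera']); s=d['state']
    p=c@T[:3,:3].T+T[:3,3]
    return p@Ro.from_quat(s['tool_rot']).as_matrix().T+np.array(s['tcp_pos'])
E
python3 - <<'E'
from h import *
for n in ('top','scene'):
    d=cap(n); cv2.imwrite(f'pics/{n}0.png',d['image']); np.savez(f'{n}0.npz',P=pts(d),**{k:v for k,v in d.items() if k!='state'})
    print(n,d['fx'],d['R'],d['t'])
print(manip.get_state())
E
```

```text
top 509.6685652805951 [[ 0.02376647 -0.99967568  0.00914779]
 [-0.99180998 -0.02472612 -0.12530598]
 [ 0.12549153 -0.00609479 -0.99207597]] [1.07221995e-03 5.61667304e-01 1.20221365e+00]
scene 575.4860497577713 [[ 0.3608738   0.93253245 -0.01238265]
 [ 0.74398537 -0.29586485 -0.59912417]
 [-0.56236632  0.2069957  -0.80056037]] [-0.21143923 -0.370903    1.99278939]
{'time': 0.1, 'joint_positions': array([-1.41978542e+00,  2.59232820e-01,  1.53595453e+00,  4.17737049e-06,
        1.34801281e+00, -2.02775574e-01]), 'dq': array([ 9.85243538e-04,  2.55097562e-04, -1.58581377e-03,  8.84035404e-04,
        4.70516955e-04, -8.47344391e-05]), 'effort': array([ 2.36729895e-03, -4.38215590e+01, -2.84640706e+01,  7.22146151e-02,
        3.62347509e-02, -3.30620617e-05]), 'tcp_pos': array([ 0.19055409, -0.5157271 ,  0.40402835]), 'tool_rot': array([ 9.84394909e-01,  1.75971636e-01,  2.28366648e-05, -8.03430022e-04]), 'wrist_force': array([-0.98006954, -1.37086181,  0.87819051]), 'moment': array([0.05545886, 0.00332661, 0.05161766]), 'finger_force': 0.0, 'grip_width': 0.9987405693891959}
```

View pics/top0.png

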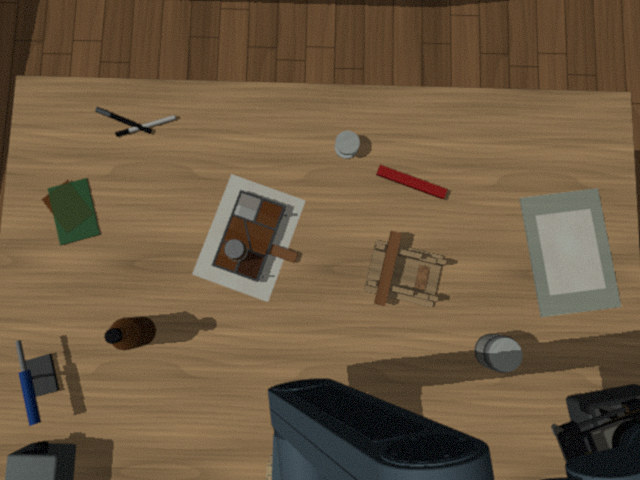

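View pics/scene0.png

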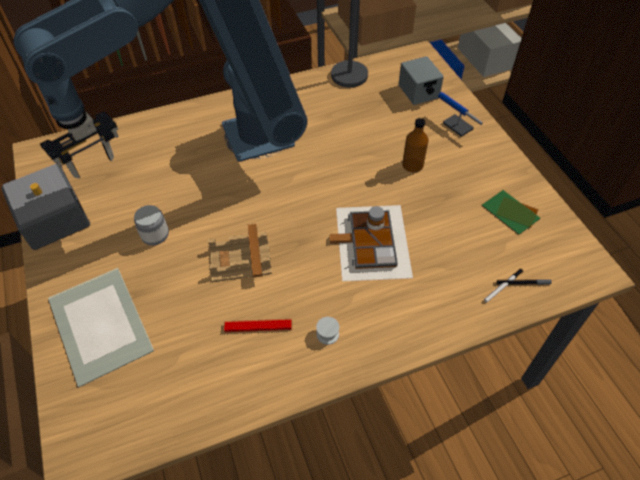

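The top view shows the panel at about (255,235) with the lath end at (285,253). The spare lies in the rack at (390,268) and the pad is at (422,278). The red lath at (412,182) is the decoy.

Run:
```python
from h import *
P=np.load('top0.npz')['P']
for n,u,v in [('lathend',297,256),('lathroot',276,249),('panel c',258,237),('jar',235,249),('spare',390,268),('spare a',395,236),('spare b',382,301),('pad',422,278),('cp1',425,249),('cp2',420,297),('bottle',130,334),('tin',500,352),('spool',347,142),('bench',330,300)]:
    print(n,P[v,u].round(3))
d=manip.get_image('wrist'); print(np.round(d['tool_from_camera'],3),d['fx'])
```

```text
lathend [0.521 0.056 0.001]
lathroot [0.536 0.108 0.02 ]
panel c [0.564 0.153 0.022]
jar [0.526 0.198 0.086]
spare [ 0.494 -0.168  0.044]
spare a [ 0.571 -0.179  0.048]
spare b [ 0.415 -0.15   0.045]
pad [ 0.474 -0.252  0.013]
cp1 [ 0.547 -0.263 -0.   ]
cp2 [ 0.427 -0.243  0.033]
bottle [0.331 0.409 0.14 ]
tin [ 0.307 -0.408  0.1  ]
spool [ 0.802 -0.06   0.047]
bench [ 0.415 -0.028  0.001]
[[ 0.    -0.963 -0.271  0.076]
 [ 1.     0.     0.001 -0.   ]
 [-0.001 -0.271  0.963  0.02 ]
 [ 0.     0.     0.     1.   ]] 418.2410512476173
```

>>> {"name": "step_arm", "arguments": {"gripper": [-1, -1, -1, -1, -1, -1, -1, -1], "linear": [[0.8, -0.38, 0], [0.8, -0.38, 0], [0.8, -0.38, 0], [0.8, -0.38, 0], [0.8, -0.38, 0], [0.8, -0.38, 0], [0.8, -0.38, 0], [0.8, -0.38, 0]], "spin": [0, 0, 0, 0, 0, 0, 0, 0]}}

```text
time: 0.95
tcp_pos: [0.4711, -0.2279, 0.4047]
tool_rot: [0.984, 0.176, -0.0, 0.0]
wrist_force: [0.0, -0.5, 0.3]
grip_width: 1.0
finger_force: 0.0
```

>>> {"name": "step_arm", "arguments": {"gripper": [-1, -1, -1, -1], "linear": [[0, -0.1, 0], [0, -0.1, 0], [0, -0.1, 0], [0, -0.1, 0]], "spin": [0, 0, 0, 0]}}

```text
time: 1.35
tcp_pos: [0.4528, -0.1835, 0.405]
tool_rot: [0.984, 0.176, 0.0, 0.0]
wrist_force: [0.2, -0.5, -0.1]
grip_width: 1.001
finger_force: 0.0
```

Run:
```python
from h import *
d=cap('wrist'); print(d['state']['tcp_pos'],d['state']['tool_rot'])
cv2.imwrite('pics/w1.png',d['image']); np.savez('w1.npz',P=pts(d),img=d['image'])
```

```text
[ 0.45280879 -0.18350558  0.40502655] [9.84430017e-01 1.75776134e-01 2.47282083e-04 4.79939319e-04]
```

View pics/w1.png

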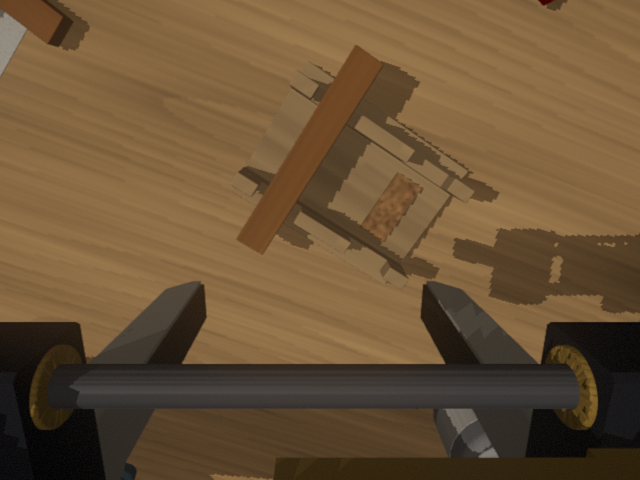

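The wrist view shows the rack clearly. The spare runs from (368,55) to (252,245), the pad is at (393,207), and the lath end shows at (60,30). Next I move over the lath with the tool turned along it.

>>> {"name": "step_arm", "arguments": {"gripper": [-1, -1, -1, -1, -1, -1, -1, -1], "linear": [[0.3, -0.41, 0.1], [0.3, -0.41, 0.1], [0.3, -0.41, 0.1], [0.3, -0.41, 0.1], [0.3, -0.41, 0.1], [0.3, -0.41, 0.1], [0.3, -0.41, 0.1], [0.3, -0.41, 0.1]], "spin": [-0.6, -0.6, -0.6, -0.6, -0.6, -0.6, -0.6, -0.6]}}

```text
time: 2.2
tcp_pos: [0.5231, 0.0609, 0.3545]
tool_rot: [0.797, 0.604, -0.0, 0.0]
wrist_force: [0.9, 0.1, 0.9]
grip_width: 1.002
finger_force: 0.0
```

>>> {"name": "step_arm", "arguments": {"gripper": [-1, -1], "linear": [[0, 0, 0], [0, 0, 0]], "spin": [0, 0]}}

```text
time: 2.4
tcp_pos: [0.5227, 0.0604, 0.3549]
tool_rot: [0.798, 0.603, 0.0, 0.0]
wrist_force: [-0.7, 0.4, -0.3]
grip_width: 1.001
finger_force: 0.0
```

Run:
```python
from h import *
d=cap('wrist'); print(d['state']['tcp_pos'],d['state']['tool_rot'],d['state']['joint_positions'])
cv2.imwrite('pics/w2.png',d['image']); np.savez('w2.npz',P=pts(d),img=d['image'])
```

```text
[0.52267464 0.06036299 0.35488383] [7.98060708e-01 6.02577025e-01 1.04222161e-04 1.54902229e-04] [-9.71654413e-02  2.55620752e-01  1.66650500e+00 -9.24770989e-05
  1.21910373e+00  1.80210108e-01]
```

View pics/w2.png

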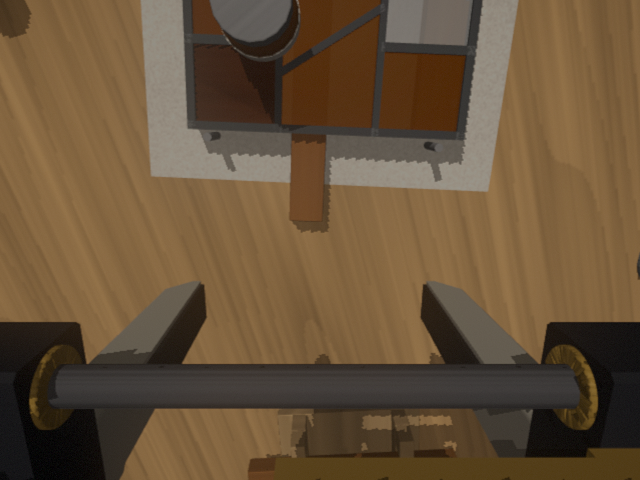

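The lath stub spans columns 291–326 and rows 135–221, with the nails at (215,135) and (430,146). The tool is almost aligned with it.

```bash
cat >> h.py <<'E'
def fit(M,P,name):
    "largest blob of mask -> world rect on its median height"
    n,l,s,c=cv2.connectedComponentsWithStats(M.astype(np.uint8)); k=1+np.argmax(s[1:,4]); m=l==k
    q=P[m]; z=np.median(q[:,2]); r=cv2.minAreaRect((q[abs(q[:,2]-z)<.006,:2]*1e3).astype(np.float32))
    b=cv2.boxPoints(r); e=[b[1]-b[0],b[2]-b[1]]; L=max(e,key=np.linalg.norm)
    print(name,'px',c[k].round(),'c',np.round(r[0],1),'size',np.round(r[1],1),'z',round(z*1e3,1),'ang',np.degrees(np.arctan2(L[1],L[0])).round(1)); return m
E
python3 - <<'E'
from h import *
w2=np.load('w2.npz'); w1=np.load('w1.npz')
def hsv(w): return [cv2.cvtColor(w['img'],cv2.COLOR_BGR2HSV)[...,i].astype(int) for i in range(3)]
h,s,v=hsv(w2); print('lath',h[170,308],s[170,308],v[170,308],'bench',h[260,310],s[260,310],v[260,310])
P=w2['P']; M=np.zeros((480,640),bool); M[137:240,270:345]=1
fit(M&(P[...,2]>.010)&(P[...,2]<.02)&(h<14)&(s>100),P,'lath')
print('bench z',P[260,310],'panel z',P[100,330],'jar',P[15,250])
e=P[[130,130],[200,455]]; print('panel edge',e)
print('nails',P[135,215],P[146,430])
h,s,v=hsv(w1); P=w1['P']
print('spare',h[150,315],s[150,315],v[150,315],'pad',h[205,395],s[205,395],v[205,395],'base',h[190,350],s[190,350],v[190,350])
M=np.zeros((480,640),bool); M[40:270,230:390]=1
fit(M&(P[...,2]>.035)&(h<14)&(s>130),P,'spare')
M[:]=0; M[165:245,360:428]=1
m=fit(M&(h<15)&(s>110)&(P[...,2]<.02),P,'pad'); 
cv2.imwrite('pics/m.png',m*255)
m=np.zeros((480,640),bool); m[50:290,230:480]=1
q=P[m&(abs(P[...,2]-.05)<.003)&(s<110)]; print('cp top',len(q),np.median(q[:,2]) if len(q) else 0)
for u,v_ in [(408,158),(345,240),(440,175),(385,265)]: print((u,v_),P[v_,u].round(4))
E
```

```text
lath 14 160 107 bench 16 128 137
lath px [309. 162.] c [529.2  97. ] size [52.3 25.6] z 15.7 ang 73.3
bench z [ 5.09921498e-01  2.37493934e-02 -3.77607546e-04] panel z [0.5588951  0.14246439 0.02134218] jar [0.52571049 0.19459741 0.0839581 ]
panel edge [[0.45746898 0.14928284 0.00087611]
 [0.64082048 0.09765375 0.02082634]]
nails [0.47152795 0.14203994 0.01908199] [0.62122758 0.09135611 0.02018748]
spare 14 169 113 pad 15 150 124 base 17 121 120
spare px [316. 112.] c [ 530.  -157.2] size [1.1 2.7] z 45.6 ang -23.0
pad px [400. 194.] c [ 490.8 -253.3] size [6.7 5.6] z 12.8 ang 8.6
cp top 3 0.0488983580056126
(408, 158) [ 0.5225 -0.238   0.0499]
(345, 240) [ 0.4423 -0.2162  0.0488]
(440, 175) [ 0.5188 -0.2741  0.0298]
(385, 265) [ 0.4297 -0.2604  0.0347][ WARN:0@0.133] global loadsave.cpp:1063 imwrite_ Unsupported depth image for selected encoder is fallbacked to CV_8U.
```

Run:
```python
from h import *
w2=np.load('w2.npz'); w1=np.load('w1.npz')
def hsv(w): return [cv2.cvtColor(cv2.GaussianBlur(w['img'],(5,5),0),cv2.COLOR_BGR2HSV)[...,i].astype(int) for i in range(3)]
h,s,v=hsv(w2); P=w2['P']; M=np.zeros((480,640),bool); M[137:240,270:345]=1
fit(M&(P[...,2]>.012)&(P[...,2]<.02)&(s>140),P,'lath')
h,s,v=hsv(w1); P=w1['P']; M[:]=0; M[40:270,230:390]=1
fit(M&(P[...,2]>.038)&(s>145),P,'spare')
M[:]=0; M[165:250,355:432]=1
m=fit(M&(abs(P[...,2]-.013)<.003)&(s>133),P,'pad')
z=P[...,2]
for n,(a,b) in {'far':((120,340),(195,475)),'near':((170,235),(290,410))}.items():
    M[:]=0; M[a[0]:b[0],a[1]:b[1]]=1
    q=P[M&(abs(z-.0495)<.002)&(s<145)]; f=P[M&(abs(z-.030)<.003)&(s<145)]
    print(n,'tops',len(q),q.mean(0).round(4),'floor',len(f),f.mean(0).round(4), np.median(f,0).round(4))
c=cv2.resize(w1['img'][30:300,220:490],None,fx=2.2,fy=2.2); c[cv2.resize(m[30:300,220:490].astype(np.uint8),c.shape[1::-1])>0,0]=255
cv2.imwrite('pics/m2.png',c)
```

```text
lath px [307. 179.] c [526.7  91.3] size [64.6 25.7] z 15.7 ang 73.5
spare px [311. 148.] c [ 495.3 -162.1] size [ 26.1 180. ] z 45.7 ang -12.4
pad px [390. 207.] c [ 475.5 -250. ] size [27.3 60.9] z 12.8 ang -12.6
far tops 1254 [ 0.5261 -0.2316  0.0497] floor 708 [ 0.5204 -0.2549  0.0298] [ 0.5199 -0.2599  0.0297]
near tops 1497 [ 0.4425 -0.1944  0.0496] floor 899 [ 0.4388 -0.215   0.0298] [ 0.4352 -0.2331  0.0298]
```

View pics/m2.png

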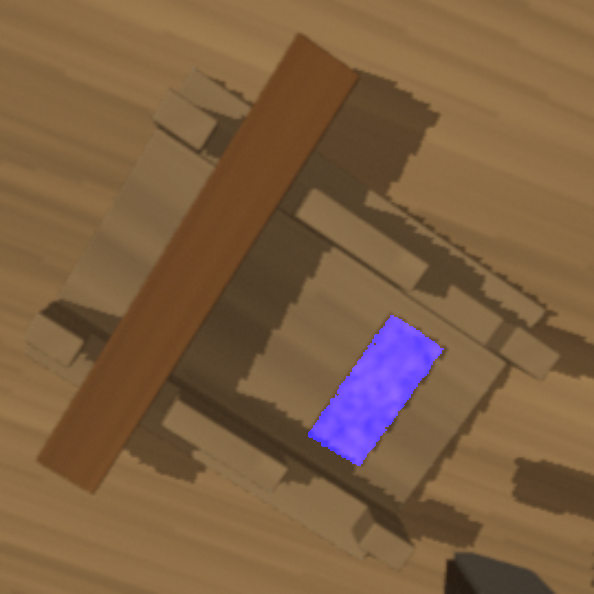

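The mask covers the pad exactly. Pad: (475.5, -250.0) mm at -12.6°. Stub end: (517.5, 60.3) mm, with the lath axis at 73.5°. Now I go down to grasp 20 mm from the end.

>>> {"name": "step_arm", "arguments": {"gripper": [-1, -1, -1, -1, -1, -1, -1, -1], "linear": [[0.037, -0.009, 0.05], [0.037, -0.009, 0.1], [0.037, -0.009, 0.16], [0.037, -0.009, 0.22], [0.037, -0.009, 0.27], [0.037, -0.009, 0.3], [0.037, -0.009, 0.3], [0.037, -0.009, 0.3]], "spin": [0.007, 0.007, 0.007, 0.007, 0.007, 0.007, 0.007, 0.007]}}

```text
time: 3.25
tcp_pos: [0.5234, 0.08, 0.2051]
tool_rot: [0.801, 0.599, 0.0, 0.0]
wrist_force: [0.1, 0.5, 0.4]
grip_width: 1.002
finger_force: 0.0
```

Run:
```python
from h import *
d=cap('wrist'); print(d['state']['tcp_pos'],d['state']['tool_rot'])
cv2.imwrite('pics/w3.png',d['image'])
```

```text
[0.52340123 0.08001699 0.20508302] [8.00837880e-01 5.98881195e-01 4.65549477e-05 3.29860687e-05]
```

View pics/w3.png

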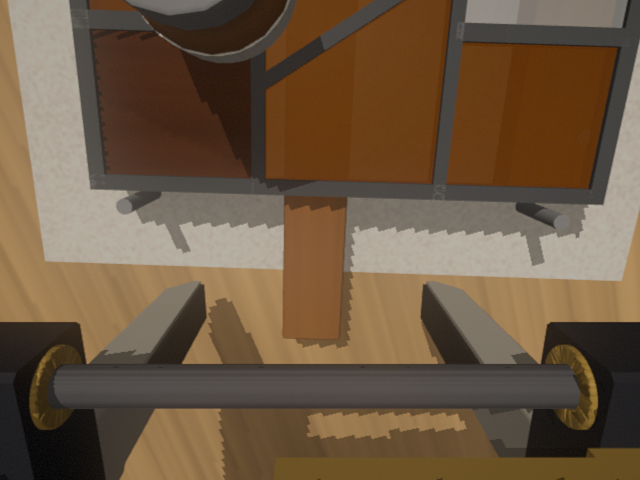

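The lath (columns 283–345) is centred between the fingers (205 and 422). I descend 15 mm and close.

>>> {"name": "step_arm", "arguments": {"gripper": [-1, -1, -1, 1, 1, 1, 1, 1], "linear": [[0, 0, 0.015], [0, 0, 0.03], [0, 0, 0.03], [0, 0, 0.03], [0, 0, 0.03], [0, 0, 0.03], [0, 0, 0.03], [0, 0, 0.03]], "spin": [0, 0, 0, 0, 0, 0, 0, 0], "grip_force": 25}}

```text
time: 4.1
tcp_pos: [0.5231, 0.0804, 0.1899]
tool_rot: [0.801, 0.599, 0.0, 0.0]
wrist_force: [-0.2, -0.8, 0.3]
grip_width: 0.621
finger_force: 0.0
```

>>> {"name": "step_arm", "arguments": {"gripper": [1, 1, 1], "linear": [[0, 0, 0], [0, 0, 0], [0, 0, 0]], "spin": [0, 0, 0]}}

```text
time: 4.4
tcp_pos: [0.5231, 0.0804, 0.1898]
tool_rot: [0.801, 0.599, 0.0, 0.0]
wrist_force: [0.4, 0.0, 0.5]
grip_width: 0.359
finger_force: 0.0
```

>>> {"name": "step_arm", "arguments": {"gripper": [1, 1, 1, 1], "linear": [[0, 0, 0], [0, 0, 0], [0, 0, 0], [0, 0, 0]], "spin": [0, 0, 0, 0]}}

```text
time: 4.8
tcp_pos: [0.5232, 0.0804, 0.1898]
tool_rot: [0.801, 0.599, 0.0, 0.0]
wrist_force: [0.4, 0.1, -1.2]
grip_width: 0.282
finger_force: 24.9
```

Gripped. Now I draw slowly along the tool's -x.

>>> {"name": "step_arm", "arguments": {"gripper": [1, 1, 1, 1, 1, 1, 1, 1], "linear": [[-0.003, 0, 0], [-0.006, 0, 0], [-0.01, 0, 0], [-0.015, 0, 0], [-0.02, 0, 0], [-0.026, 0, 0], [-0.032, 0, 0], [-0.038, 0, 0]], "spin": [0, 0, 0, 0, 0, 0, 0, 0]}}

```text
time: 5.6
tcp_pos: [0.5176, 0.0619, 0.1898]
tool_rot: [0.801, 0.599, -0.0, -0.0]
wrist_force: [1.5, 2.0, -0.3]
grip_width: 0.277
finger_force: 24.8
```

Run:
```python
from h import *
d=cap('wrist'); print(d['state']['tcp_pos'],d['state']['wrist_force'])
a=np.load('w2.npz'); P=pts(d)
cv2.imwrite('pics/w4.png',d['image'])
# panel/jar shift in the fixed scene view
s0=np.load('scene0.npz'); s=manip.get_image('scene')
for n,(y0,y1,x0,x1) in {'panel':(215,275,350,402),'jar':(200,232,362,390)}.items():
    t=s0['image'][y0:y1,x0:x1]; r=cv2.matchTemplate(s['image'][y0-12:y1+12,x0-12:x1+12],t,cv2.TM_CCOEFF_NORMED)
    _,m,_,l=cv2.minMaxLoc(r); print(n,m,(l[0]-12,l[1]-12))
```

```text
[0.51762463 0.06189774 0.18975516] [ 1.52245331  1.97963922 -0.2629432 ]
panel 0.9987361431121826 (0, 0)
jar 0.9987736344337463 (0, 0)
```

The panel and jar have not moved and the pull is only about 2.5 N. I continue for another 125 mm.

>>> {"name": "step_arm", "arguments": {"gripper": [1, 1, 1, 1, 1, 1, 1, 1], "linear": [[-0.012, 0, 0], [-0.024, 0, 0], [-0.036, 0, 0], [-0.048, 0, 0], [-0.06, 0, 0], [-0.072, 0, 0], [-0.084, 0, 0], [-0.096, 0, 0]], "spin": [0, 0, 0, 0, 0, 0, 0, 0]}}

```text
time: 6.5
tcp_pos: [0.5041, 0.0156, 0.1898]
tool_rot: [0.801, 0.599, -0.0, 0.0]
wrist_force: [0.2, 0.5, -0.0]
grip_width: 0.276
finger_force: 24.8
```

>>> {"name": "step_arm", "arguments": {"gripper": [1, 1, 1, 1, 1, 1, 1, 1], "linear": [[-0.012, 0, 0], [-0.024, 0, 0], [-0.036, 0, 0], [-0.048, 0, 0], [-0.06, 0, 0], [-0.072, 0, 0], [-0.084, 0, 0], [-0.096, 0, 0]], "spin": [0, 0, 0, 0, 0, 0, 0, 0]}}

```text
time: 7.3
tcp_pos: [0.4906, -0.0304, 0.1897]
tool_rot: [0.801, 0.599, -0.0, -0.0]
wrist_force: [0.1, 0.8, -0.2]
grip_width: 0.28
finger_force: 24.8
```

>>> {"name": "step_arm", "arguments": {"gripper": [1, 1, 1, 1, 1, 1], "linear": [[-0.012, 0, 0], [-0.024, 0, 0], [-0.036, 0, 0], [-0.048, 0, 0], [-0.052, 0, 0], [-0.052, 0, 0]], "spin": [0, 0, 0, 0, 0, 0]}}

```text
time: 7.9
tcp_pos: [0.4833, -0.0552, 0.1898]
tool_rot: [0.801, 0.599, -0.0, 0.0]
wrist_force: [-0.3, 0.7, 0.4]
grip_width: 0.279
finger_force: 24.8
```

Run:
```python
from h import *
d=cap('wrist'); print(d['state']['tcp_pos'],d['state']['wrist_force'])
cv2.imwrite('pics/w5.png',d['image']); np.savez('w5.npz',P=pts(d),img=d['image'])
s0=np.load('scene0.npz'); s=manip.get_image('scene')
for n,(y0,y1,x0,x1) in {'panel':(215,275,350,402),'jar':(200,232,362,390)}.items():
    t=s0['image'][y0:y1,x0:x1]; r=cv2.matchTemplate(s['image'][y0-12:y1+12,x0-12:x1+12],t,cv2.TM_CCOEFF_NORMED)
    _,m,_,l=cv2.minMaxLoc(r); print(n,m,(l[0]-12,l[1]-12))
```

```text
[ 0.48331978 -0.05521224  0.18977283] [-0.28577327  0.70951274  0.37153094]
panel 0.9949653744697571 (0, 0)
jar 0.9986239075660706 (0, 0)
```

View pics/w5.png

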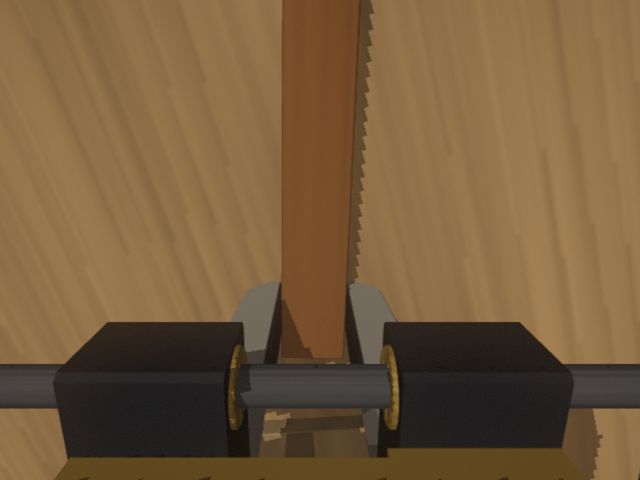

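The lath is clear, held by its end, and the panel and jar are still in place. I lift it and turn toward the rack heading (world yaw 73.5° → -12.6°, spin +0.957).

>>> {"name": "step_arm", "arguments": {"gripper": [1, 1, 1, 1, 1, 1, 1, 1], "linear": [[0, 0, -0.01], [0, 0, -0.03], [0, 0, -0.06], [0, 0, -0.1], [0, 0, -0.14], [0, 0, -0.18], [0, 0, -0.2], [0, 0, -0.2]], "spin": [0, 0, 0, 0, 0, 0, 0, 0]}}

```text
time: 8.8
tcp_pos: [0.4839, -0.0549, 0.2916]
tool_rot: [0.8, 0.599, 0.001, 0.002]
wrist_force: [-0.1, -0.2, -0.6]
grip_width: 0.278
finger_force: 24.8
```

>>> {"name": "step_arm", "arguments": {"gripper": [1, 1, 1, 1, 1, 1, 1, 1], "linear": [[0, 0, 0], [0, 0, 0], [0, 0, 0], [0, 0, 0], [0, 0, 0], [0, 0, 0], [0, 0, 0], [0, 0, 0]], "spin": [0.05, 0.13, 0.21, 0.29, 0.37, 0.45, 0.53, 0.6]}}

```text
time: 9.6
tcp_pos: [0.483, -0.0547, 0.2887]
tool_rot: [0.986, 0.168, -0.001, -0.001]
wrist_force: [-0.7, -0.3, -0.0]
grip_width: 0.278
finger_force: 24.8
```

>>> {"name": "step_arm", "arguments": {"gripper": [1, 1, 1, 1, 1, 1, 1, 1], "linear": [[0, 0, 0], [0, 0, 0], [0, 0, 0], [0, 0, 0], [0, 0, 0], [0, 0, 0], [0, 0, 0], [0, 0, 0]], "spin": [0.08, 0.16, 0.24, 0.3, 0.34, 0.357, 0.357, 0.357]}}

```text
time: 10.4
tcp_pos: [0.4833, -0.0548, 0.2894]
tool_rot: [0.994, -0.108, -0.0, -0.0]
wrist_force: [-0.1, 0.6, -0.8]
grip_width: 0.279
finger_force: 24.8
```

```bash
cat > m.py <<'E'
from h import *
d=cap('wrist'); s=d['state']; print(s['tcp_pos'],s['tool_rot'],s['joint_positions'])
P=pts(d); im=cv2.GaussianBlur(d['image'],(5,5),0); sat=cv2.cvtColor(im,cv2.COLOR_BGR2HSV)[...,1]
x,y=s['tool_rot'][:2]; a=2*np.arctan2(y,x); print('yaw',np.degrees(a))
ht=s['tcp_pos'][2]-.19
M=(abs(P[...,2]-.016-ht)<.012)&(sat>130); M[:,:240]=0; M[:,400:]=0
m=fit(M,P,'lath'); q=P[m]-s['tcp_pos']
t=np.c_[q@[np.cos(a),np.sin(a),0],q@[np.sin(a),-np.cos(a),0],P[m][:,2]]
print('tool x range',np.percentile(t[:,0],[.1,99.9]),'y mid near/far',[np.median(t[k,1]).round(4) for k in (t[:,0]<.03,t[:,0]>.1)],'z near/far',[np.median(t[k,2]).round(4) for k in (t[:,0]<.03,t[:,0]>.1)])
cv2.imwrite('pics/w6.png',d['image'])
E
python3 m.py
```

```text
[ 0.48325886 -0.05478732  0.28937181] [ 9.94137242e-01 -1.08124881e-01 -3.77180694e-04 -1.08744680e-04] [-3.42737892e-01  2.59826235e-01  1.84330519e+00  4.21490056e-05
  1.03924548e+00  1.44471043e+00]
yaw -12.414469861976198
lath px [317. 173.] c [528.6 -65.3] size [ 27.3 134.5] z 115.0 ang -13.6
tool x range [-0.02004211  0.11331535] y mid near/far [np.float64(-0.0001), np.float64(0.0022)] z near/far [np.float64(0.1152), np.float64(0.1146)]
```

The lath centre sits 70 mm ahead of the grasp, level, and skewed about 1° from the tool. I move it above its place.

>>> {"name": "step_arm", "arguments": {"gripper": [1, 1, 1, 1, 1, 1, 1, 1], "linear": [[-0.006, 0.03, 0], [-0.018, 0.1, 0], [-0.034, 0.18, 0], [-0.05, 0.26, 0], [-0.062, 0.33, 0], [-0.069, 0.37, 0], [-0.071, 0.384, 0], [-0.071, 0.384, 0]], "spin": [-0.01, -0.01, -0.01, -0.01, -0.01, -0.01, -0.01, -0.01]}}

```text
time: 11.25
tcp_pos: [0.407, -0.2352, 0.2897]
tool_rot: [0.995, -0.102, 0.0, -0.0]
wrist_force: [0.6, 0.9, -0.5]
grip_width: 0.275
finger_force: 24.8
```

```bash
python3 m.py
```

```text
[ 0.40702047 -0.23516593  0.28971597] [ 9.94820194e-01 -1.01650252e-01  4.18945691e-05 -7.59746665e-05] [-7.61931561e-01  2.32288302e-01  1.88051244e+00  2.00082191e-04
  1.02881891e+00  1.01241381e+00]
yaw -11.668414572070112
lath px [317. 173.] c [ 452.5 -245. ] size [ 27.3 134.6] z 115.4 ang -12.8
tool x range [-0.02000897  0.11352599] y mid near/far [np.float64(-0.0001), np.float64(0.0022)] z near/far [np.float64(0.1156), np.float64(0.1151)]
```

View pics/w6.png

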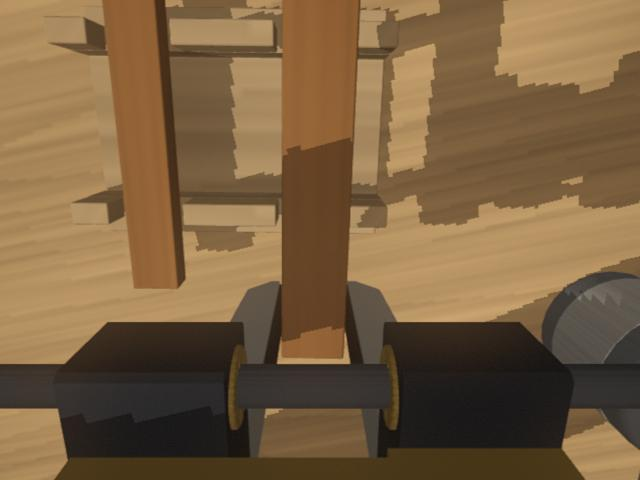

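The lath hangs over the empty notches; its axis passes within 1 mm of the pad centre. I lower it.

>>> {"name": "step_arm", "arguments": {"gripper": [1, 1, 1, 1, 1, 1, 1, 1], "linear": [[0, 0, 0.015], [0, 0, 0.04], [0, 0, 0.065], [0, 0, 0.09], [0, 0, 0.11], [0, 0, 0.122], [0, 0, 0.13], [0, 0, 0.13]], "spin": [0, 0, 0, 0, 0, 0, 0, 0]}}

```text
time: 12.1
tcp_pos: [0.4072, -0.2344, 0.2244]
tool_rot: [0.995, -0.101, -0.0, -0.0]
wrist_force: [0.1, 0.0, 0.2]
grip_width: 0.279
finger_force: 24.8
```

>>> {"name": "step_arm", "arguments": {"gripper": [1, 1, 1, 1, 1], "linear": [[0, 0, 0.002], [0, 0, 0.004], [0, 0, 0.006], [0, 0, 0.007], [0, 0, 0.007]], "spin": [0, 0, 0, 0, 0]}}

```text
time: 12.6
tcp_pos: [0.4072, -0.2347, 0.2213]
tool_rot: [0.995, -0.101, 0.0, 0.0]
wrist_force: [0.4, -0.0, -0.4]
grip_width: 0.274
finger_force: 24.8
```

```bash
python3 m.py
```

```text
[ 0.40717685 -0.23465924  0.221301  ] [ 9.94885800e-01 -1.01006150e-01  3.89313808e-05  2.82328568e-05] [-7.60825737e-01  3.32830492e-01  1.95307494e+00  4.10296111e-06
  8.55591091e-01  1.01232528e+00]
yaw -11.594223961630634
lath px [317. 172.] c [ 452.9 -244.6] size [ 26.8 134.5] z 46.9 ang -12.9
tool x range [-0.01984475  0.11350884] y mid near/far [np.float64(-0.0), np.float64(0.0022)] z near/far [np.float64(0.0472), np.float64(0.0467)]
```

The top is at 46.9 mm against 45.7 mm for the seated spare, so I go down another 1.5 mm and check the force.

>>> {"name": "step_arm", "arguments": {"gripper": [1, 1, 1, 1], "linear": [[0, 0, 0.001], [0, 0, 0.002], [0, 0, 0.003], [0, 0, 0.003]], "spin": [0, 0, 0, 0]}}

```text
time: 13.05
tcp_pos: [0.4072, -0.2346, 0.2197]
tool_rot: [0.995, -0.101, -0.0, -0.0]
wrist_force: [-0.7, 0.1, -0.7]
grip_width: 0.28
finger_force: 24.8
```

>>> {"name": "step_arm", "arguments": {"gripper": [0.3, 0.2, 0, -0.2, -0.2, -0.2, -0.2, -0.2], "linear": [[0, 0, 0], [0, 0, 0], [0, 0, 0], [0, 0, 0], [0, 0, 0], [0, 0, 0], [0, 0, 0], [0, 0, 0]], "spin": [0, 0, 0, 0, 0, 0, 0, 0]}}

```text
time: 13.85
tcp_pos: [0.4072, -0.2346, 0.2197]
tool_rot: [0.995, -0.101, -0.0, -0.0]
wrist_force: [0.0, -0.7, -0.2]
grip_width: 0.601
finger_force: 0.0
```

>>> {"name": "step_arm", "arguments": {"gripper": [-0.2, -0.2, -0.2, -0.2, -0.2, -0.2, -0.2, -0.2], "linear": [[0, 0, -0.02], [0, 0, -0.05], [0, 0, -0.1], [0, 0, -0.17], [0, 0, -0.24], [0, 0, -0.28], [0, 0, -0.3], [0, 0, -0.3]], "spin": [0, 0, 0, 0, 0, 0, 0, 0]}}

```text
time: 14.65
tcp_pos: [0.4073, -0.2347, 0.3713]
tool_rot: [0.995, -0.101, 0.001, 0.001]
wrist_force: [-0.3, -1.1, -0.5]
grip_width: 0.604
finger_force: 0.0
```

Run:
```python
from h import *
d=cap('wrist'); P=pts(d); im=cv2.GaussianBlur(d['image'],(5,5),0); s=cv2.cvtColor(im,cv2.COLOR_BGR2HSV)[...,1]
M=(abs(P[...,2]-.0457)<.006)&(s>135)
for n,k in {'spare':P[...,1]>-.215,'lath':P[...,1]<-.215}.items(): fit(M&k&(P[...,1]>-.35),P,n)
s0=np.load('scene0.npz'); s=manip.get_image('scene')
for n,(y0,y1,x0,x1) in {'panel':(215,275,350,402),'jar':(200,232,362,390)}.items():
    t=s0['image'][y0:y1,x0:x1]; r=cv2.matchTemplate(s['image'][y0-12:y1+12,x0-12:x1+12],t,cv2.TM_CCOEFF_NORMED)
    _,m,_,l=cv2.minMaxLoc(r); print(n,m,(l[0]-12,l[1]-12))
cv2.imwrite('pics/w7.png',d['image'])
```

```text
spare px [187. 121.] c [ 491.1 -161.2] size [ 27.  171.4] z 45.5 ang -12.2
lath px [316. 122.] c [ 471.4 -249.9] size [ 26.  173.6] z 45.6 ang -13.3
panel 0.9949607253074646 (0, 0)
jar 0.9987914562225342 (0, 0)
```

View pics/w7.png

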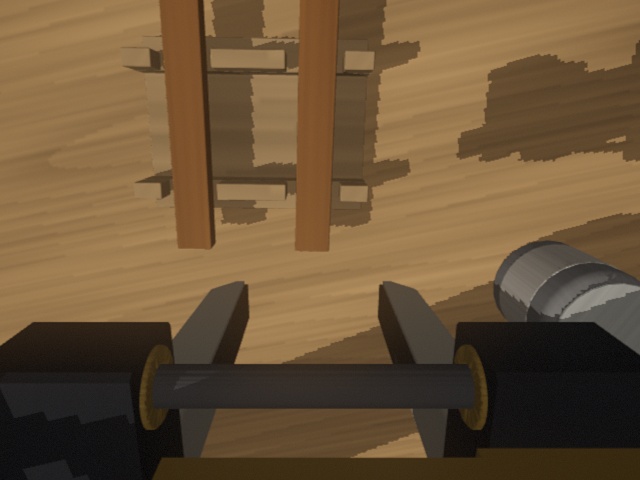

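The lath (column 315) lies in the empty notches beside the spare (column 190), at the same height and flat. The panel and jar are unmoved.

```bash
python3 -c "
from station import manip
print(manip.finish_job())"
```

```text
the job is handed in; nothing more can be done
None
```

I drew the lath out and laid it flat in the empty notches, within about 1 mm sideways of the place above the pad; the panel, jar and spare lath showed no shift in the last images, and the job is handed in (no verdict was returned).

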